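Open the clock's back with the case knife

TASK

Pick up the red-handled case knife, slip its blade under the brass tab of the desk clock's back cover, pry the cover up and swing it right back as far as it goes. Touch the clock only with the knife, never with the gripper, and keep the knife off the brass movement inside. Then lay the knife back in its wooden rest, let go, and leave the other things on the bench where they are.

Things in the scene. Friction and masses are not known exactly. Their poses are not given: they have to be found in the camera images.
- clock: Square blue desk clock, 100 x 100 mm, on its face in a fixed holder (124 x 112 mm). Origin: under its centre on the bench; z up, x from tab side to hinge side. Case walls (6 mm) rise to 70 mm above the bench; the cover lies on them. The wall at -x has, under the tab, a slot open into the hollow case: 40 mm wide along y, centred, 60 to 70 mm above the bench.
- cover (a joint): Hinge of the clock's aluminium back cover, rad: 0 is shut (flat), grows as the tab side rises, 2.0 is its stop (leaning back past upright). It is stiff (about 0.1 N m) and stays where it is left. The cover is 100 x 100 x 4 mm, plus the tab.
- cover_tab (a point): Middle of the brass tab's free edge, on its underside, 107 mm from the hinge line. The tab is 30 mm wide, 4 mm thick and juts 7 mm out of the case away from the hinge (underside 70 mm above the bench when shut). Axes turn with the cover: x towards the hinge, z out of its outer face.
- cover_hinge (a point): Point on the cover's hinge line, at its middle, at the level of the cover's underside (70 mm above the bench, 50 mm from the clock's centre along the clock's x). Fixed; axes as the clock's.
- movement: The clock's brass movement inside the case, 80 x 80 mm, fixed; its highest parts are 45 to 47 mm above the bench. Origin as the clock's.
- knife: Case knife, 70 g: red handle 110 mm long (x -65 to +45 mm), 14 mm wide (y), 20 mm high (z); flat steel blade 12 mm wide, 2.4 mm thick, up to x = +95 mm, at the middle of the handle's height. Origin: on the handle's axis, where to grip, 95 mm from the blade tip; x towards the tip, z up as it lies.
- knife_tip (a point): The middle of the end of the knife's blade, 95 mm along x from the knife's origin.
- rest: Dark wooden knife rest, fixed: foot 100 x 50 x 6 mm and two flared cradles, each 8 mm thick, at x = -38 and +38 mm. Cradle floors 25 mm above the bench, 19 mm wide, flaring to 35 mm at their tops 43 mm up. Origin under its centre on the bench, x along the knife, which lies with its origin 35 mm above this one.
- loupe: Teal eyeglass loupe, 38 mm across and 38 mm high, standing loose. Bystander. Origin under its centre.
- assembly_block: Dark steel cylinder 40 mm across and 45 mm high with a watch movement on it, loose. Bystander. Origin under its centre.
- oil_jar: Small jar with a black cap, 34 mm across and 45 mm high, loose. Bystander. Origin under its centre.
- parts_tray: White parts tray with four compartments, 140 x 100 mm and 18 mm high, fixed. Bystander; it and the knife rest lie on either side of the clock, either one on either side. Origin under its centre.
Things that resemble listed ones, but are neither listed nor needed, are in the scene too. Of the things that look like the knife, the smaller one is meant.

How it is judged:
By the outcome, as a careful person would: the job done as asked, in the order asked, and still so for the second after the job is handed in, with the robot touching nothing.
It also fails if it takes over 61 s, if anything falls off the work surface, if the arm or the gripper's body presses on something with over 40 N, if the wrist force passes 120 N, or if a joint passes its speed limit or range.

ROBOT

A 6-joint arm with a two-finger parallel gripper is mounted at the origin on the work surface. World frame = base frame: x ahead of the robot, y to its left, z up, the work surface at z = 0. Lengths are in m, angles in rad, forces in N, time in s.
With the tool pointing down it reaches from about 0.3 to 0.775 m from the base axis. Payload 14.6 kg.
Tool frame: the origin (TCP) lies at the very end of the fingers, on their centre line; the grasp point (between the pads) lies 19 mm behind it; z points along the fingers, x is the direction in which the jaws open and shut, and the axes are right-handed (so a half turn about z gives the same grasp; the last joint's range is limited). The gripper opens to 94 mm and grips with 3 to 60 N. Pads are 16 mm wide; open, the fingers measure 119 mm over their backs; the gripper's body (75 mm by 177 mm) begins 78 mm behind the grasp point.
Start: joints at [-1.219, 0.3, 1.521, -0, 1.321, -0.067], TCP at [0.224, -0.502, 0.205] pointing down, gripper open.
Joint ranges: [-3.03, 3.03], [-0.79, 2.21], [0.23, 2.52], [-1.04, 4.18], [0, 3.07], [-2.55, 2.55]. Speed limits (rad/s): [2.22, 2.22, 2.57, 3.14, 3.14, 3.14].

INTERFACE

Orientations are given as [roll, pitch, yaw] about the fixed x, y, z axes, in that order (R = Rz(yaw) Ry(pitch) Rx(roll)).
In Python, from station import ctrl gives the robot as it stands.
- The arm moves only by the shell command python3 -m inch 'ROWS' [FORCE]. ROWS is JSON, one flat list of numbers, 7 for each row, row after row: the shift along the tool's x, y, z in cm, then the turn, a rotation vector about the tool's x, y, z in rad, then the opening, from 0 (shut) to 1 (fully open). In form: [tx, ty, tz, wx, wy, wz, claw, tx, ty, tz, wx, wy, wz, claw, ...]. A call has 1 to 20 rows; each row shifts and turns the commanded pose from where the row before left it, along the tool's axes as they then stand; what a row does not reach is not made up. A row lasts 1/8 s, in which the tool goes at most 62.5 mm and 10.7 degrees, less where a joint would pass 70% of its speed; a pose out of reach is approached as far as the arm can. A call is refused whole if a number of a shift passes 6.25 or a number of a turn 0.188, either way. A call with a gripper value outside its range is refused whole. The fingers move at their own pace and stop on an object; FORCE is the grip in N (left out, the last holds). Time passes only in rows, so rows that do not move let the fingers close. It gives the time, the measured TCP pose, the force and the opening at its end, in the units of the state.
- ctrl.get_obs(): the state, without advancing time (a new reading comes with each control period).
- ctrl.camera(name): name is "side" or "top"; returns (picture, depth): 480x640x3 uint8, red, green, blue; 480x640 float32, m along the optical axis (not along the pixel's ray), 0 where there is no reading.
- ctrl.camera_params(name): a dict with "vertical_fov" (degrees; the focal length in pixels is half the picture's height over the tangent of half this angle, whatever the lens; pixels are square), "cx", "cy" (the principal point, pixels), "camera_from_world" (4x4, takes a point from world to camera coordinates). Camera axes: x right, y down, z forward; pixel columns grow to the right and rows downward; lengths in m; the calibration is good to about 2 mm. A picture is of the moment at which its call begins. camera_params takes no time and is no camera call.
- ctrl.hand_in(): hands the job in, once; it reports no verdict.
Trained networks look in the newest picture that a camera, given by its name, has taken for a name from the list of things; names that differ only in an ending like _2 or _b are one class to them, and where a whole thing is asked for, a point or a joint stands for the part that bears it (a point fixed in the world has none). Each returns a list of dicts, best first, with "score" (0 to 1); they miss things now and then, are a little off and sometimes report something else, mostly with a low value. They report only what shows in the picture. A call takes as long as a camera call. They do not tell look-alikes from the thing itself.
- ctrl.spot_in(camera, label): "bbox" ([centre column, centre row, width, height] in pixels, round what is visible of it).
- ctrl.place_of(camera, label): "centre" ([column, row] in pixels: a listed point, or the origin of a listed thing).
The state is a dict: "time_s": time; "qpos": joint angles; "joint_vel": joint speeds; "tau": joint torques, N m; "ee_pos": TCP position; "eef_rot": TCP orientation; "force": force on the tool from outside, world axes, zero at the start; "moment": the same for the moment, N m; "grip_width": finger opening in m.
Only numpy, scipy, OpenCV 4.12 (cv2) and the standard library are available. Lean on these libraries where they do the work, as an engineer would, in place of code of your own. Each camera call takes 0.05 s, during which the arm holds its last target. There are 200 camera calls.

## Working session

There is one attempt and no reset: what is moved stays moved. The work goes in short steps, Python scripts to look and compute and a shell command to move; the robot and the scene stay as the last step left them, time stands still between calls to the robot, and variables do not carry over. Pictures are saved under pics/ and viewed, about 8 in all and at most 12, crops included, and the job is handed in when it is done.

```bash
mkdir -p pics; ls; cat > h.py <<'E'
import numpy as np, cv2
from station import ctrl
from scipy.spatial.transform import Rotation as R
def cam(n):
    p=ctrl.camera_params(n); f=240/np.tan(np.radians(p["vertical_fov"])/2)
    return f,p["cx"],p["cy"],np.array(p["camera_from_world"])
def ray(n,u,v):
    f,cx,cy,T=cam(n); Rm=T[:3,:3]; o=-Rm.T@T[:3,3]
    return o,Rm.T@np.array([(u-cx)/f,(v-cy)/f,1])
def at_z(n,u,v,z):
    o,d=ray(n,u,v); return o+d*(z-o[2])/d[2]
def deproj(n,u,v,D):
    o,d=ray(n,u,v); return o+d*D
def proj(n,P):
    f,cx,cy,T=cam(n); c=T[:3,:3]@np.asarray(P)+T[:3,3]; return np.array([cx+f*c[0]/c[2],cy+f*c[1]/c[2]])
E
python3 - <<'E'
from h import *
np.set_printoptions(precision=4,suppress=True)
print(ctrl.get_obs())
for n in("top","side"):
    im,d=ctrl.camera(n); cv2.imwrite(f"pics/{n}0.png",im[:,:,::-1]); np.save(f"{n}0.npy",d)
    f,cx,cy,T=cam(n); print(n,f,cx,cy,"pos",-T[:3,:3].T@T[:3,3],"fwd",T[2,:3])
    for l in["clock","cover_tab","cover_hinge","knife","knife_tip","rest","loupe","assembly_block","oil_jar","parts_tray"]:
        print(l,[(np.round(r["centre"]),round(r["score"],2)) for r in ctrl.place_of(n,l)])
E
```

```text
pics
{'time_s': 0.0, 'qpos': array([-1.2186,  0.3005,  1.5216,  0.    ,  1.3207, -0.0666]), 'joint_vel': array([ 0.0014,  0.0014,  0.0006, -0.0007,  0.001 ,  0.0003]), 'tau': array([ -0.0012, -53.1811, -35.2736,   0.0708,   0.0244,  -0.0001]), 'ee_pos': array([ 0.2236, -0.5022,  0.2049]), 'eef_rot': array([-3.1415,  0.0012, -1.152 ]), 'force': array([ 0.0393, -0.3233, -1.0966]), 'moment': array([-0.0471,  0.0453,  0.0189]), 'grip_width': 0.09414200415922852}
top 517.1851968856274 317.7957907175262 231.2992534831562 pos [ 0.2981 -0.0559  1.0437] fwd [ 0.1914  0.0102 -0.9815]
clock [(array([273., 196.]), 0.71)]
cover_tab [(array([258., 215.]), 0.65)]
cover_hinge [(array([278., 162.]), 0.97)]
knife [(array([411., 336.]), 0.62), (array([423., 219.]), 0.58)]
knife_tip [(array([348., 325.]), 0.83), (array([433., 172.]), 0.7), (array([275., 164.]), 0.28)]
rest [(array([422., 223.]), 0.63)]
loupe [(array([200., 144.]), 0.52)]
assembly_block [(array([411., 132.]), 0.86), (array([201., 145.]), 0.72), (array([257., 216.]), 0.17)]
oil_jar [(array([479., 192.]), 0.71)]
parts_tray [(array([170., 219.]), 0.9)]
side 435.71023899948256 319.1440574961989 242.1294616937954 pos [ 0.3738 -0.7066  0.5693] fwd [ 0.1469  0.7936 -0.5904]
clock [(array([346., 242.]), 0.63)]
cover_tab [(array([322., 211.]), 0.72)]
cover_hinge [(array([368., 215.]), 0.64)]
knife [(array([358., 338.]), 0.69), (array([209., 356.]), 0.58)]
knife_tip [(array([420., 346.]), 0.88), (array([222., 297.]), 0.7)]
rest [(array([354., 358.]), 0.58), (array([420., 415.]), 0.4)]
loupe [(array([377., 203.]), 0.68)]
assembly_block [(array([465., 336.]), 0.59), (array([322., 210.]), 0.38)]
oil_jar [(array([420., 415.]), 0.91)]
parts_tray [(array([308., 198.]), 0.8), (array([419., 343.]), 0.52)]
```

View pics/top0.png

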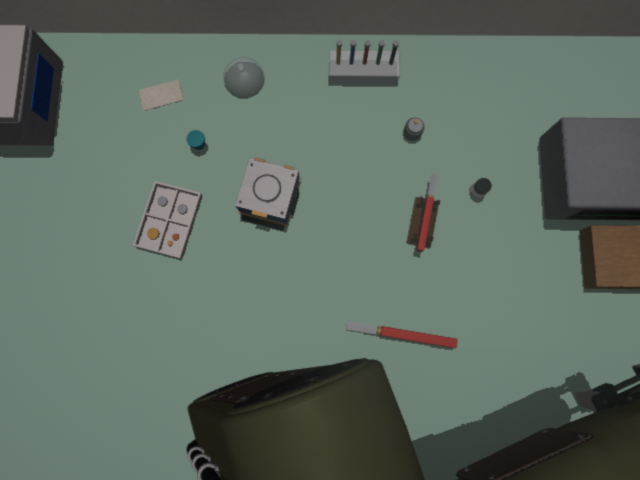

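View pics/side0.png

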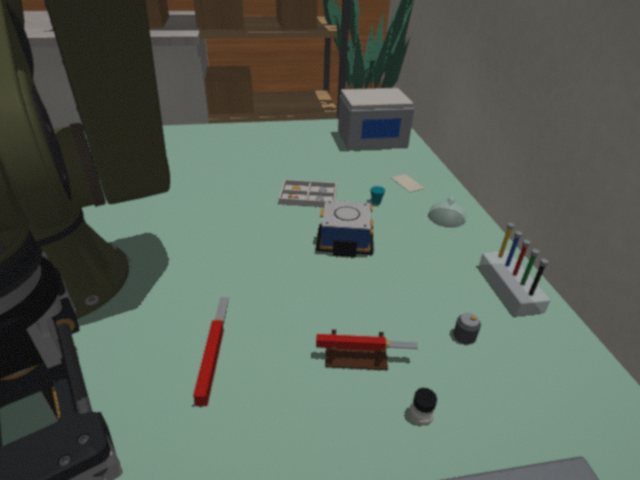

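The top view shows two red knives. One lies in the wooden rest (handle about 426,222, tip 433,172) and a larger one lies loose (418,337, tip 348,325). I choose the smaller one, in the rest. The clock is at (267,190) with its tab towards the robot at (260,214) and its hinge at (275,160).

```bash
cat > m.py <<'E'
from h import *
np.set_printoptions(precision=4,suppress=True)
def cloud(n,D):
    f,cx,cy,T=cam(n); v,u=np.mgrid[0:480,0:640]
    P=np.stack([(u-cx)/f*D,(v-cy)/f*D,D],-1); return (P-T[:3,3])@T[:3,:3]
if __name__=="__main__":
  for n in("top","side"):
    im=cv2.imread(f"pics/{n}0.png").astype(int); D=np.load(f"{n}0.npy"); P=cloud(n,D)
    b,g,r=im[...,0],im[...,1],im[...,2]
    print(n,"bench z",np.median(P[300:320,300:330,2]) if n=="top" else np.median(P[280:300,270:300,2]))
    red=((r>110)&(g<60)&(b<60)).astype(np.uint8)
    k,lab,st,c=cv2.connectedComponentsWithStats(red)
    for i in range(1,k):
        if st[i,4]<150: continue
        Q=P[lab==i]; zt=np.percentile(Q[:,2],[10,50,90])
        top=Q[Q[:,2]>zt[1]-0.004]
        rc=cv2.minAreaRect((top[:,:2]*1000).astype(np.float32))
        print(" red",st[i],"z",zt,"rect mm",rc, "median",np.median(Q,0))
    tc=proj(n,[*(0.44,0.03),0.07])
    m=(P[...,2]>0.066)&(P[...,2]<0.084)&(D>0)
    k,lab,st,c=cv2.connectedComponentsWithStats(m.astype(np.uint8))
    for i in range(1,k):
        if 800<st[i,4]<8000 :
            Q=P[lab==i]; print(" plate",st[i],"z",np.median(Q[:,2]),cv2.minAreaRect((Q[:,:2]*1000).astype(np.float32)))
  S={"top":dict(tab=(258,215,.07),hinge=(278,162,.07),tip=(433,172,.035),knife=(423,219,.035),rest=(422,223,0),loupe=(200,144,0),block=(411,132,0),jar=(479,192,0),tray=(170,219,0)),
     "side":dict(tab=(322,211,.07),hinge=(368,215,.07),tip=(420,346,.035),knife=(358,338,.035),rest=(354,358,0),loupe=(377,203,0),block=(465,336,0),jar=(420,415,0),tray=(308,198,0))}
  for n in S:
    for l,(u,v,z) in S[n].items(): print(n,l,at_z(n,u,v,z))
  im=cv2.imread("pics/top0.png")
  a=cv2.resize(im[150:240,220:310],None,fx=4.4,fy=4.4,interpolation=cv2.INTER_CUBIC); b=cv2.resize(im[165:255,380:470],None,fx=4.4,fy=4.4,interpolation=cv2.INTER_CUBIC)
  cv2.imwrite("pics/crop1.png",np.hstack([a,b]))
E
python3 m.py
```

```text
top bench z -0.0010281847583721586
 red [418 197  15  53 309] z [0.0418 0.0441 0.0461] rect mm ((512.00244140625, -257.4073486328125), (11.540453910827637, 106.83219909667969), 78.09187316894531) median [ 0.5112 -0.2574  0.0441]
 red [382 327  75  20 602] z [0.0233 0.0256 0.028 ] rect mm ((297.1476135253906, -185.3041229248047), (257.8174133300781, 22.683618545532227), 84.53952026367188) median [ 0.2912 -0.2422  0.0256]
 plate [ 235  158   63   62 2672] z 0.07325263454139862 ((571.7499389648438, 55.860374450683594), (100.917236328125, 112.01995849609375), 75.66548156738281)
side bench z 0.0006919429975192515
 red [194 321  28  76 815] z [0.0263 0.0276 0.0288] rect mm ((315.1965637207031, -443.443115234375), (52.05032730102539, 536.774658203125), 7.021820068359375) median [ 0.2904 -0.2577  0.0276]
 red [317 334  69  10 409] z [0.0445 0.0457 0.0468] rect mm ((469.3974609375, -485.8030090332031), (469.3330078125, 106.40957641601562), 79.37478637695312) median [ 0.5109 -0.262   0.0457]
 plate [ 407   31  233  150 1399] z 0.07487754933553606 ((1339.8660888671875, 1025.963623046875), (1812.5908203125, 16.684612274169922), 89.98912048339844)
 plate [ 320  201   54   31 1409] z 0.07472745226622719 ((570.9410400390625, 51.008995056152344), (103.89286041259766, 110.83992004394531), 75.8033447265625)
top tab [0.5191 0.0701 0.07  ]
top hinge [0.6265 0.0341 0.07  ]
top tip [ 0.6194 -0.2779  0.035 ]
top knife [ 0.5216 -0.2548  0.035 ]
top rest [ 0.5209 -0.2594  0.    ]
top loupe [0.6889 0.2079 0.    ]
top block [ 0.7191 -0.2416  0.    ]
top jar [ 0.5879 -0.3797  0.    ]
top tray [0.5249 0.2613 0.    ]
side tab [0.5228 0.0756 0.07  ]
side hinge [0.6175 0.0475 0.07  ]
side tip [ 0.6191 -0.2831  0.035 ]
side knife [ 0.5258 -0.253   0.035 ]
side rest [ 0.5193 -0.2637  0.    ]
side loupe [0.6888 0.2053 0.    ]
side block [ 0.7205 -0.2454  0.    ]
side jar [ 0.5906 -0.3774  0.    ]
side tray [0.5186 0.2515 0.    ]
```

View pics/crop1.png

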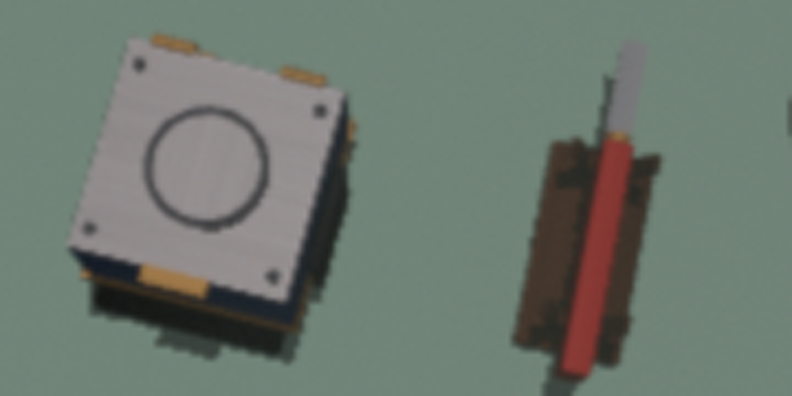

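The crop confirms the choice: the short knife sits in the rest with its blade forward (crop 630,60), and the brass tab is on the near side of the clock (crop 175,280). Its handle measures 107 mm, against 110 mm given. I'll grip it tool-down and work out the rows.

```bash
cat > g.py <<'E'
from h import *
import sys
np.set_printoptions(precision=4,suppress=True)
def go(pos,yaw,roll=np.pi,pitch=0):
    o=ctrl.get_obs(); Rc=R.from_euler("xyz",o["eef_rot"]); Rt=R.from_euler("xyz",[roll,pitch,yaw])
    print("t",round(o["time_s"],2),"pos",o["ee_pos"],"rpy",o["eef_rot"],"F",o["force"],"w",o["grip_width"])
    print("shift cm",Rc.inv().apply(np.array(pos)-o["ee_pos"])*100,"then rotvec",(Rc.inv()*Rt).as_rotvec())
if __name__=="__main__": go([float(a) for a in sys.argv[1:4]],float(sys.argv[4]))
E
python3 g.py .5215 -.2595 .12 -1.775
```

```text
t 1.1 pos [ 0.2237 -0.5025  0.2054] rpy [-3.1416 -0.     -1.152 ] F [0.6397 0.0352 0.3735] w 0.09389543233011129
shift cm [-10.0845 -37.0893   8.5447] then rotvec [-0.    -0.     0.623]
```

```bash
python3 -m inch '[-0.84,-3.09,0.71,0,0,0,0.6,-0.84,-3.09,0.71,0,0,0,0.6,-0.84,-3.09,0.71,0,0,0,0.6,-0.84,-3.09,0.71,0,0,0,0.6,-0.84,-3.09,0.71,0,0,0,0.6,-0.84,-3.09,0.71,0,0,0,0.6,-0.84,-3.09,0.71,0,0,0,0.6,-0.84,-3.09,0.71,0,0,0,0.6,-0.84,-3.09,0.71,0,0,0,0.6,-0.84,-3.09,0.71,0,0,0,0.6,-0.84,-3.09,0.71,0,0,0,0.6,-0.84,-3.09,0.71,0,0,0,0.6,0,0,0,0,0,0.125,0.6,0,0,0,0,0,0.125,0.6,0,0,0,0,0,0.125,0.6,0,0,0,0,0,0.125,0.6,0,0,0,0,0,0.123,0.6,0,0,0,0,0,0,0.6]' 60
python3 g.py .5215 -.2595 .016 -1.775
python3 - <<'E'
from m import *
# refine clock and knife from fresh pictures
for n in("top","side"):
    im,D=ctrl.camera(n); cv2.imwrite(f"pics/{n}1.png",im[:,:,::-1]); np.save(f"{n}1.npy",D)
a=cv2.imread("pics/top1.png")[130:280,360:480]; b=cv2.imread("pics/side1.png")[270:420,290:440]
cv2.imwrite("pics/c2.png",np.hstack([cv2.resize(a,None,fx=3,fy=3),cv2.resize(b,None,fx=3,fy=3)]))
f=lambda n,l:[(np.round(r["centre"],1),round(r["score"],2)) for r in ctrl.place_of(n,l)]
for n in("top","side"): print(n,f(n,"knife"),f(n,"knife_tip"))
# cover plate fit: grey bright pixels at z~.074, drop brass
for n in("top","side"):
    im=cv2.imread(f"pics/{n}0.png").astype(int); P=cloud(n,np.load(f"{n}0.npy"))
    sat=im.max(2)-im.min(2)
    m=((P[...,2]>.064)&(P[...,2]<.084)&(np.hypot(P[...,0]-.57,P[...,1]-.053)<.09)&(sat<25)&(im.max(2)>60)).astype(np.uint8)
    m=cv2.morphologyEx(cv2.morphologyEx(m,cv2.MORPH_CLOSE,np.ones((7,7))),cv2.MORPH_OPEN,np.ones((7,7)))
    c=max(cv2.findContours(m,0,1)[0],key=cv2.contourArea)[:,0]
    W=np.array([at_z(n,u,v,.074)[:2] for u,v in c])*1000
    print(n,cv2.minAreaRect(W.astype(np.float32)))
E
```

```text
time_s: 3.35
ee_pos: [0.5214, -0.2596, 0.1202]
eef_rot: [3.142, -0.0, -1.774]
force: [-0.4, -0.9, 0.1]
grip_width: 0.0567
t 3.35 pos [ 0.5214 -0.2596  0.1202] rpy [ 3.1415 -0.     -1.7742] F [-0.4435 -0.8713  0.0584] w 0.05669213123180047
shift cm [-0.0099 -0.0062 10.422 ] then rotvec [ 0.0001 -0.      0.0008]
top [] []
side [(array([209.2, 355.5]), 0.97), (array([359.9, 340.5]), 0.9)] [(array([222.1, 294.1]), 0.76), (array([420.5, 342.9]), 0.71)]
top ((570.5182495117188, 55.02470016479492), (100.98193359375, 103.73576354980469), 75.66487884521484)
side ((570.331298828125, 49.72447204589844), (107.11962890625, 100.10961151123047), 75.15587615966797)
```

View pics/c2.png

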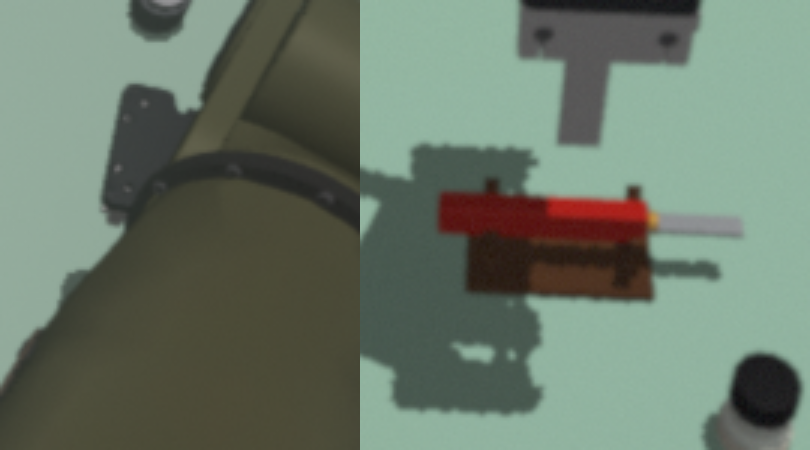

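The arm hides the rest in the top view. In the side crop the finger (580,100) stands over the handle (545,215), between the cradles. I'll descend and close.

```bash
python3 -m inch '[0,0,1.5,0,0,0,0.6,0,0,1.5,0,0,0,0.6,0,0,1.5,0,0,0,0.6,0,0,1.5,0,0,0,0.6,0,0,1.5,0,0,0,0.6,0,0,1.2,0,0,0,0.6,0,0,1.0,0,0,0,0.6,0,0,0.7,0,0,0,0.6,0,0,0,0,0,0,0.6]' 60
python3 -m inch '[0,0,0,0,0,0,0.3,0,0,0,0,0,0,0.2,0,0,0,0,0,0,0.1,0,0,0,0,0,0,0,0,0,0,0,0,0,0,0,0,0,0,0,0,0,0,0,0,0,0,0,0]' 60
```

```text
time_s: 4.78
ee_pos: [0.5213, -0.2596, 0.0159]
eef_rot: [3.141, 0.0, -1.775]
force: [1.1, 0.5, -0.1]
grip_width: 0.0565
time_s: 5.65
ee_pos: [0.5215, -0.2596, 0.0163]
eef_rot: [-3.142, -0.0, -1.775]
force: [-1.7, 0.0, 1.5]
grip_width: 0.0134
```

```bash
python3 -m inch '[0,0,-1,0,0,0,0,0,0,-2,0,0,0,0,0,0,-3,0,0,0,0,0,0,-3,0,0,0,0,0,0,-3,0,0,0,0,0,0,0,0,0,0,0]' 60
python3 g.py .394 .098 .136 -1.8239
```

```text
time_s: 6.4
ee_pos: [0.5223, -0.26, 0.1388]
eef_rot: [-3.137, -0.001, -1.775]
force: [0.0, 0.4, -0.8]
grip_width: 0.0135
t 6.4 pos [ 0.5223 -0.26    0.1388] rpy [-3.1375 -0.0013 -1.7749] F [ 0.0256  0.4181 -0.8406] w 0.013453463730550494
shift cm [-32.4566  19.821    0.1545] then rotvec [-0.0041 -0.0012  0.049 ]
```

```bash
python3 -m inch '[-1.2,0.8,0,0,0,0,0,-2.7,1.65,0,0,0,0,0,-2.7,1.65,0,0,0,0,0,-2.7,1.65,0,0,0,0,0,-2.7,1.65,0,0,0,0,0,-2.7,1.65,0,0,0,0,0,-2.7,1.65,0,0,0,0,0,-2.7,1.65,0,0,0,0,0,-2.7,1.65,0,0,0,0,0,-2.7,1.65,0,0,0,0,0,-2.7,1.65,0,0,0,0,0,-2.7,1.65,0,0,0,0,0,-1.5,0.87,0,0,0,0,0,0,0,0,0,0,0.049,0,0,0,0,0,0,0,0]' 60
python3 g.py .394 .098 .0463 -1.8239
python3 - <<'E'
from h import *
np.set_printoptions(precision=4,suppress=True)
o=ctrl.get_obs(); Rt=R.from_euler("xyz",o["eef_rot"]).as_matrix()
org=o["ee_pos"]-Rt[:,2]*.0187
# knife x = tool axis: tool x ~ -knife y
kx=np.cross(-Rt[:,0],-Rt[:,2]); tip=org+.095*kx; print("exp tip",tip)
for n in("top","side"):
    im,D=ctrl.camera(n); cv2.imwrite(f"pics/{n}2.png",im[:,:,::-1]); np.save(f"{n}2.npy",D)
    print(n,"exp px",proj(n,tip),[(np.round(r["centre"],1),round(r["score"],2)) for r in ctrl.place_of(n,"knife_tip")],
     "tab exp",proj(n,[.5704-.057*.968,.0524+.057*.2504,.07]),[(np.round(r["centre"],1),round(r["score"],2)) for r in ctrl.place_of(n,"cover_tab")])
a=cv2.imread("pics/top2.png")[140:290,200:340]; b=cv2.imread("pics/side2.png")[150:300,230:390]
cv2.imwrite("pics/c3.png",np.hstack([cv2.resize(a,None,fx=2.6,fy=2.6),cv2.resize(b,None,fx=2.6,fy=2.6)]))
E
```

```text
time_s: 8.28
ee_pos: [0.3919, 0.0982, 0.1353]
eef_rot: [3.14, -0.001, -1.823]
force: [-0.0, 0.5, -1.3]
grip_width: 0.0137
t 8.28 pos [0.3919 0.0982 0.1353] rpy [ 3.14   -0.0007 -1.823 ] F [-0.0199  0.5498 -1.2551] w 0.013660020543066882
shift cm [-0.0397 -0.2206  8.8989] then rotvec [ 0.0016 -0.0007  0.0009]
exp tip [0.4839 0.0745 0.1538]
top exp px [249.0524 223.8482] [(array([348.6, 324.7]), 0.62), (array([270.6, 196.5]), 0.52)] tab exp [259.6998 216.9551] [(array([256. , 217.6]), 0.69)]
side exp px [304.3643 177.3888] [(array([305.9, 175.4]), 0.93), (array([222.1, 296.5]), 0.69), (array([259.9, 169.7]), 0.69)] tab exp [319.2202 213.4478] [(array([319.7, 210.4]), 0.55)]
```

View pics/c3.png

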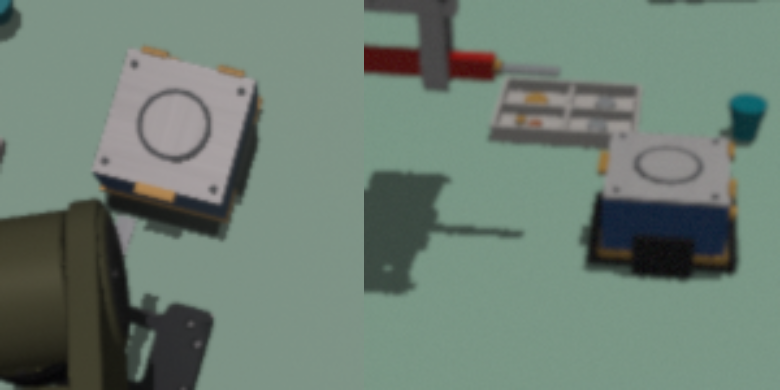

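The tip appears where kinematics puts it: top (249,224) matches, and side (306,175) is about 2 px off. The tab shows at top (259,213), aligned ahead of the blade. I'll descend to slot height and check it from the side.

```bash
python3 -m inch '[0,0,1.0,0,0,0,0,0,0,1.5,0,0,0,0,0,0,1.5,0,0,0,0,0,0,1.5,0,0,0,0,0,0,1.5,0,0,0,0,0,0,1.2,0,0,0,0,0,0,0.7,0,0,0,0,0,0,0,0,0,0,0,0,0,0,0,0,0,0]' 60
python3 - <<'E'
from m import *
o=ctrl.get_obs(); Rt=R.from_euler("xyz",o["eef_rot"]).as_matrix(); print(o["ee_pos"],o["eef_rot"])
org=o["ee_pos"]-Rt[:,2]*.0187; kx=-Rt[:,1]; tip=org+.095*kx; print("exp tip",tip)
n="side"; im,D=ctrl.camera(n); cv2.imwrite("pics/side3.png",im[:,:,::-1]); P=cloud(n,D)
print("exp px",proj(n,tip),[np.round(r["centre"],1) for r in ctrl.place_of(n,"knife_tip")])
for s in(.06,.07,.08,.088):   # blade heights by depth, near expected pixels
    u,v=proj(n,org+s*kx); u,v=int(round(u)),int(round(v))
    print(s,[np.round(P[v+k,u],4)[[0,1,2]].tolist() for k in(-3,-2,-1,0,1)])
cv2.imwrite("pics/c4.png",cv2.resize(im[170:270,250:390,::-1],None,fx=5,fy=5,interpolation=cv2.INTER_CUBIC))
E
```

```text
time_s: 9.7
ee_pos: [0.3932, 0.0979, 0.0476]
eef_rot: [-3.141, 0.0, -1.824]
force: [-0.2, -0.5, -0.8]
grip_width: 0.0138
[0.3932 0.0979 0.0476] [-3.1411  0.0002 -1.824 ]
exp tip [0.4852 0.0741 0.0663]
exp px [304.7805 214.001 ] [array([224.3, 299.8]), array([306.3, 212.7])]
0.06 [[0.4636, 0.1954, 0.0029], [0.4633, 0.1935, 0.0012], [0.4524, 0.0839, 0.0678], [0.4519, 0.0791, 0.0684], [0.4515, 0.0754, 0.0682]]
0.07 [[0.4736, 0.198, 0.0005], [0.4733, 0.1947, -0.0004], [0.4609, 0.0827, 0.0679], [0.4604, 0.0783, 0.0682], [0.46, 0.0753, 0.0676]]
0.08 [[0.4851, 0.1911, 0.001], [0.4715, 0.0815, 0.0679], [0.471, 0.0772, 0.068], [0.4702, 0.0711, 0.0694], [0.4701, 0.0701, 0.0675]]
0.088 [[0.4952, 0.1925, -0.0007], [0.4944, 0.1867, 0.0001], [0.4793, 0.0746, 0.069], [0.4786, 0.0697, 0.0697], [0.4784, 0.0678, 0.0683]]
```

View pics/c4.png

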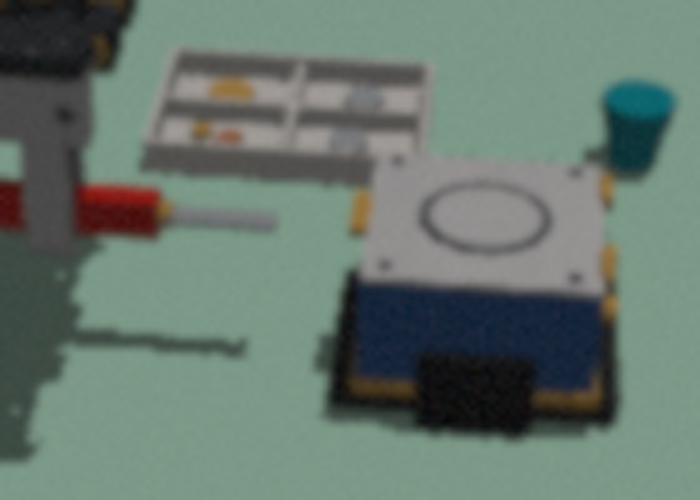

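Blade-top depth is about 67.5 mm, as planned. The tip at crop (275,220) points at the tab at (360,212). I'll lower 1.5 mm and insert.

```bash
python3 -m inch '[0,0,0.15,0,0,0,0,0,-0.6,0,0,0,0,0,0,-0.9,0,0,0,0,0,0,-0.9,0,0,0,0,0,0,-0.6,0,0,0,0,0,0,0,0,0,0,0,0]' 60
python3 -m inch '[0,-0.4,0,0,0,0,0,0,-0.4,0,0,0,0,0,0,-0.4,0,0,0,0,0,0,-0.35,0,0,0,0,0,0,0,0,0,0,0,0]' 60
```

```text
time_s: 10.55
ee_pos: [0.4224, 0.0902, 0.0456]
eef_rot: [3.141, -0.0, -1.824]
force: [-0.3, -0.3, -0.2]
grip_width: 0.014
time_s: 11.18
ee_pos: [0.4373, 0.0864, 0.0457]
eef_rot: [-3.142, 0.0, -1.824]
force: [0.1, 0.6, -0.8]
grip_width: 0.0135
```

No contact on the way in, and the tip is about 15 mm under the tab edge. I'll pry along an arc of 92 mm radius about the hinge.

```bash
python3 -m inch '[0,0,-0.25,0,0,0,0,0,0,-0.2,0,0,0,0,0,-0.05,-0.92,0,0,0,0,0,-0.14,-0.91,0,0,0,0,0,-0.23,-0.89,0,0,0,0,0,-0.31,-0.86,0,0,0,0,0,-0.4,-0.83,0,0,0,0,0,0,0,0,0,0,0]' 60
python3 - <<'E'
from m import *
o=ctrl.get_obs(); Rt=R.from_euler("xyz",o["eef_rot"]).as_matrix()
org=o["ee_pos"]-Rt[:,2]*.0187; tip=org-.095*Rt[:,1]; print(tip,o["force"],o["moment"])
n="side"; im,D=ctrl.camera(n); cv2.imwrite("pics/side4.png",im[:,:,::-1])
print("exp px",proj(n,tip),[(np.round(r["centre"],1),round(r["score"],2)) for l in("knife_tip","cover_tab") for r in ctrl.place_of(n,l)])
cv2.imwrite("pics/c5.png",cv2.resize(im[140:270,250:410,::-1],None,fx=4,fy=4,interpolation=cv2.INTER_CUBIC))
E
```

```text
time_s: 12.18
ee_pos: [0.4488, 0.0836, 0.0951]
eef_rot: [-3.14, 0.001, -1.824]
force: [0.9, 0.3, -0.5]
grip_width: 0.0136
[0.5407 0.0598 0.1139] [ 0.8638  0.2781 -0.5166] [ 0.0955  0.0293 -0.0269]
exp px [332.4422 196.453 ] [(array([333.9, 194.9]), 0.92), (array([224. , 295.9]), 0.6), (array([330.6, 190.2]), 0.95), (array([345.8, 239.7]), 0.5)]
```

View pics/c5.png

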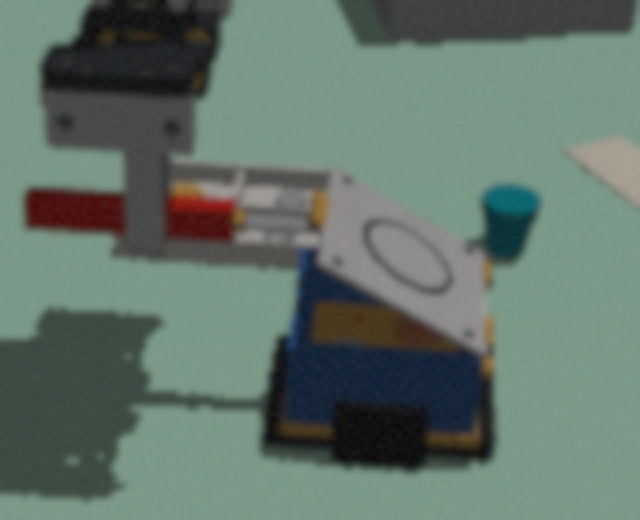

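The cover is up about 0.5 rad, with its tab at crop (320,205) on the blade and the knife still level in the grip. I'll continue the arc.

```bash
python3 -m inch '[0,-0.48,-0.78,0,0,0,0,0,-0.56,-0.73,0,0,0,0,0,-0.63,-0.67,0,0,0,0,0,-0.69,-0.61,0,0,0,0,0,-0.75,-0.53,0,0,0,0,0,-0.8,-0.46,0,0,0,0,0,-0.84,-0.38,0,0,0,0,0,-0.87,-0.29,0,0,0,0,0,-0.9,-0.2,0,0,0,0,0,-0.91,-0.11,0,0,0,0,0,-0.92,-0.02,0,0,0,0,0,0,0,0,0,0,0]' 60
python3 -m inch '[0,-0.92,0.07,0,0,0,0,0,-0.9,0.16,0,0,0,0,0,-0.88,0.25,0,0,0,0,0,0,0,0,0,0,0]' 60
python3 - <<'E'
from m import *
o=ctrl.get_obs(); Rt=R.from_euler("xyz",o["eef_rot"]).as_matrix()
org=o["ee_pos"]-Rt[:,2]*.0187; tip=org-.095*Rt[:,1]; d=tip-np.array([.5704,.054,0]); print(tip,"clock x",d@[.968,-.2504,0],o["force"],o["moment"])
n="side"; im,D=ctrl.camera(n); cv2.imwrite("pics/side5.png",im[:,:,::-1])
print("exp px",proj(n,tip),[(np.round(r["centre"],1),round(r["score"],2)) for l in("knife_tip","cover_tab") for r in ctrl.place_of(n,l)])
cv2.imwrite("pics/c6.png",cv2.resize(im[110:270,250:420,::-1],None,fx=3.5,fy=3.5,interpolation=cv2.INTER_CUBIC))
E
```

```text
time_s: 13.82
ee_pos: [0.5294, 0.0625, 0.1419]
eef_rot: [-3.142, -0.0, -1.824]
force: [-0.4, 0.4, -2.0]
grip_width: 0.0135
time_s: 14.32
ee_pos: [0.5555, 0.0557, 0.1369]
eef_rot: [3.141, -0.0, -1.824]
force: [0.3, 0.2, -1.1]
grip_width: 0.0135
[0.6474 0.0319 0.1556] clock x 0.08009387913336437 [ 0.2857  0.1767 -1.062 ] [ 0.0452  0.0135 -0.0006]
exp px [388.3866 182.0216] [(array([222.6, 294.3]), 0.92), (array([390. , 180.2]), 0.8), (array([391.3, 171.6]), 0.85)]
```

View pics/c6.png

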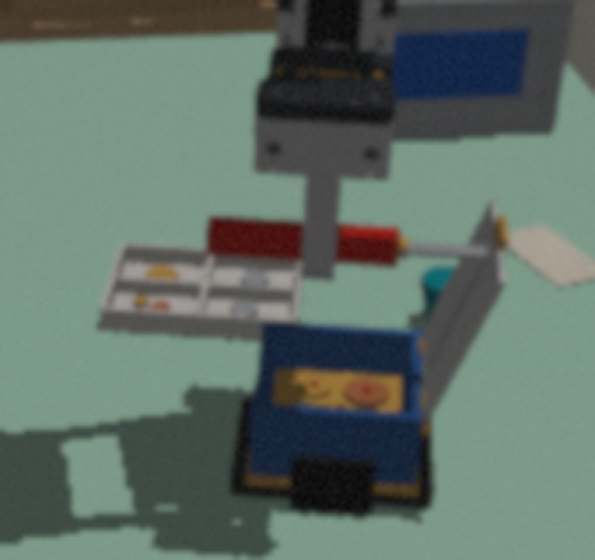

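The cover is past upright with the tip on its inner face, crop (490,250). I'll push on in small steps until the force shows the stop.

```bash
python3 -m inch '[0,-0.43,0.16,0,0,0,0,0,-0.43,0.18,0,0,0,0,0,0,0,0,0,0,0]' 60
python3 -m inch '[0,-0.15,0.07,0,0,0,0,0,0,0,0,0,0,0]' 60
python3 -m inch '[0,-0.15,0.07,0,0,0,0,0,0,0,0,0,0,0]' 60
```

```text
time_s: 14.85
ee_pos: [0.5636, 0.0537, 0.1337]
eef_rot: [3.142, -0.0, -1.824]
force: [-0.7, -0.3, -0.3]
grip_width: 0.0135
time_s: 15.1
ee_pos: [0.5643, 0.0536, 0.1331]
eef_rot: [3.14, -0.0, -1.824]
force: [-5.5, 1.0, 1.3]
grip_width: 0.0138
time_s: 15.35
ee_pos: [0.5648, 0.0535, 0.1324]
eef_rot: [3.138, -0.0, -1.824]
force: [-14.4, 2.8, 4.3]
grip_width: 0.0138
```

The force rose to 14 N, so the cover is at its stop. I'll back off straight and check it.

```bash
python3 -m inch '[0,0.3,0,0,0,0,0,0,0.8,0,0,0,0,0,0,1.5,0,0,0,0,0,0,2,0,0,0,0,0,0,2,-0.5,0,0,0,0,0,2,-0.5,0,0,0,0,0,2,-0.5,0,0,0,0,0,2,-0.5,0,0,0,0,0,2,0,0,0,0,0,0,0,0,0,0,0,0]' 60
python3 g.py .5222 -.26 .14 -1.775
python3 - <<'E'
from m import *
o=ctrl.get_obs(); Rt=R.from_euler("xyz",o["eef_rot"]).as_matrix()
org=o["ee_pos"]-Rt[:,2]*.0187; tip=org-.095*Rt[:,1]
for n in("side","top"):
    im,D=ctrl.camera(n); cv2.imwrite(f"pics/{n}6.png",im[:,:,::-1]); np.save(f"{n}6.npy",D); P=cloud(n,D)
    print(n,"exp tip",proj(n,tip),[(np.round(r["centre"],1),round(r["score"],2)) for l in("knife_tip","cover_tab") for r in ctrl.place_of(n,l)])
    h=np.array([.5704+.05*.968,.054-.05*.2504]); q=P[...,:2]-h
    x=q@[.968,-.2504]; y=q@[.2504,.968]; m=(abs(y)<.045)&(x>-.02)&(x<.1)&(P[...,2]>.09)&(P[...,2]<.19)&(D>0)
    A=np.polyfit(P[...,2][m],x[m],1); print(m.sum(),"cover angle",np.pi/2+np.arctan(A[0]),"exp tab px",proj(n,[*(h+.107*.416*np.array([.968,-.2504])),.07+.107*.909]))
    for s in(-.065,0,.045): print("knife",s,proj(n,org-s*Rt[:,1]))
E
```

```text
time_s: 16.6
ee_pos: [0.4242, 0.0898, 0.1528]
eef_rot: [-3.141, 0.0, -1.823]
force: [0.3, -1.2, -1.1]
grip_width: 0.0136
t 16.6 pos [0.4242 0.0898 0.1528] rpy [-3.1409  0.0002 -1.8234] F [ 0.2604 -1.1929 -1.0888] w 0.013627116486343927
shift cm [ 31.4265 -18.2269   1.2838] then rotvec [-0.0007  0.0002 -0.0484]
side exp tip [321.0198 170.5096] [(array([324.3, 166.6]), 0.85), (array([222.6, 298.7]), 0.85), (array([397.8, 174.7]), 0.59)]
546 cover angle 2.0059923518625995 exp tab px [396.3297 176.7649]
knife -0.065 [241.9311 165.6136]
knife 0 [273.8636 167.5904]
knife 0.045 [296.1284 168.9687]
top exp tip [253.1169 203.6218] [(array([346.4, 323.7]), 0.92), (array([252.2, 199. ]), 0.45)]
1475 cover angle 2.0015586813847963 exp tab px [276.0545 125.7486]
knife -0.065 [226.2219 292.906 ]
knife 0 [237.3624 255.9226]
knife 0.045 [244.9014 230.8951]
```

```bash
python3 - <<'E'
from m import *
for k,(n,box) in {"3":("side",(190,240,190,300)),"6":("side",(140,200,215,330))}.items():
    im=cv2.imread(f"pics/side{k}.png").astype(int); b,g,r=im[...,0],im[...,1],im[...,2]
    m=(r>70)&(g<50)&(b<50); v,u=np.nonzero(m); s=(v>box[0])&(v<box[1])&(u>box[2])&(u<box[3]); v,u=v[s],u[s]
    c=[(x,v[u==x].min(),v[u==x].max()) for x in range(u.min(),u.max()+1) if (u==x).sum()>4]
    c=np.array(c); mid=c[:,1:].mean(1); print(k,"cols",u.min(),u.max(),"line",np.polyfit(c[:,0],mid,1),"mid at ends",mid[:3],mid[-3:])
im=cv2.imread("pics/side6.png"); cv2.imwrite("pics/c7.png",cv2.resize(im[100:260,210:430],None,fx=3.6,fy=3.6,interpolation=cv2.INTER_CUBIC))
# expected for pose 3
from h import proj
E
```

```text
3 cols 232 280 line [  0.06   195.4583] mid at ends [209.5 209.5 209.5] [212.5 212.5 212.5]
6 cols 243 295 line [  0.0573 151.7272] mid at ends [165.5 166.  166. ] [169.  169.  168.5]
```

View pics/c7.png

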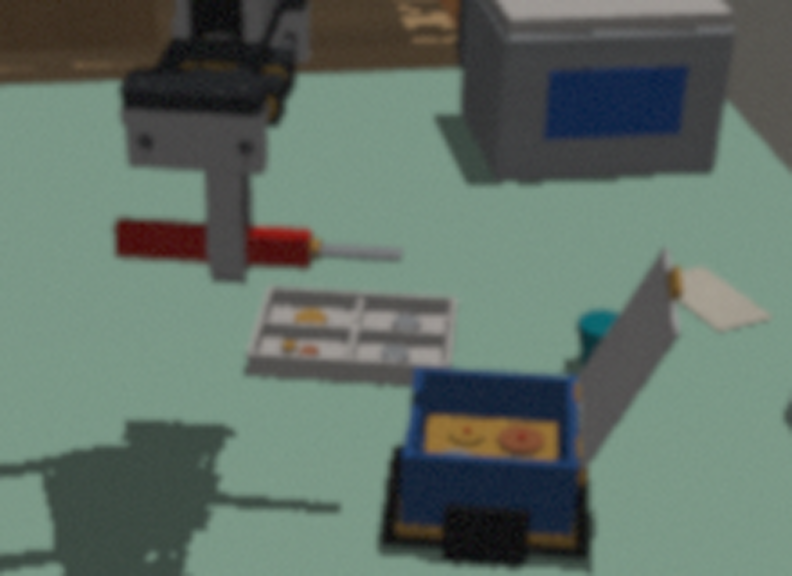

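The cover stands at about 2.0 rad in both cameras, the movement is open and untouched, and the knife is level in the grip with no slip (slope 0.057, against 0.062 expected). Now I'll carry the knife back to its rest.

```bash
python3 -m inch '[1.2,-0.7,0,0,0,0,0,2.7,-1.57,0.1,0,0,0,0,2.7,-1.57,0.1,0,0,0,0,2.7,-1.57,0.1,0,0,0,0,2.7,-1.57,0.1,0,0,0,0,2.7,-1.57,0.1,0,0,0,0,2.7,-1.57,0.1,0,0,0,0,2.7,-1.57,0.1,0,0,0,0,2.7,-1.57,0.1,0,0,0,0,2.7,-1.57,0.1,0,0,0,0,2.7,-1.57,0.1,0,0,0,0,2.3,-1.3,0.1,0,0,0,0,0.9,-0.5,0.1,0,0,0,0,0,0,0,0,0,-0.048,0,0,0,0,0,0,0,0,0,0,0,0,0,0,0]' 60
python3 g.py .5215 -.2596 .0163 -1.775
```

```text
time_s: 18.9
ee_pos: [0.5224, -0.2597, 0.1406]
eef_rot: [-3.142, 0.0, -1.777]
force: [0.2, -0.2, -0.9]
grip_width: 0.0132
t 18.9 pos [ 0.5224 -0.2597  0.1406] rpy [-3.1416  0.0001 -1.7766] F [ 0.2132 -0.1905 -0.8842] w 0.013237712228534709
shift cm [ 0.0061  0.087  12.4294] then rotvec [-0.      0.0001 -0.0016]
```

```bash
python3 -m inch '[0,0.09,1,0,0,0,0,0,0,2,0,0,0,0,0,0,2,0,0,0,0,0,0,2,0,0,0,0,0,0,1.5,0,0,0,0,0,0,1,0,0,0,0,0,0,1,0,0,0,0,0,0,0.6,0,0,0,0,0,0,0.6,0,0,0,0,0,0,0.4,0,0,0,0,0,0,0,0,0,0,0]' 60
python3 g.py .5215 -.2596 .0163 -1.775
```

```text
time_s: 20.27
ee_pos: [0.5215, -0.2597, 0.0194]
eef_rot: [3.141, 0.0, -1.776]
force: [0.5, -1.1, -0.8]
grip_width: 0.0136
t 20.27 pos [ 0.5215 -0.2597  0.0194] rpy [ 3.1414  0.0001 -1.7761] F [ 0.4927 -1.0567 -0.8419] w 0.013576820636660642
shift cm [-0.0145  0.0028  0.3113] then rotvec [ 0.0002  0.0001 -0.0011]
```

```bash
python3 -m inch '[0,0,0.15,0,0,0,0,0,0,0.12,0,0,0,0,0,0,0,0,0,0,0]' 20
python3 -m inch '[0,0,0,0,0,0,0.2,0,0,0,0,0,0,0.3,0,0,0,0,0,0,0.5,0,0,0,0,0,0,0.6,0,0,0,0,0,0,0.6,0,0,0,0,0,0,0.6]'
python3 -m inch '[0,0,-1,0,0,0,0.6,0,0,-2,0,0,0,0.6,0,0,-3,0,0,0,0.6,0,0,-3,0,0,0,0.6,0,0,-3,0,0,0,0.6,0,0,-3,0,0,0,0.6,0,0,-2,0,0,0,0.6,0,4,0,0,0,0,0.6,0,4,0,0,0,0,0.6,0,4,0,0,0,0,0.6,0,4,0,0,0,0,0.6,0,0,0,0,0,0,0.6]'
python3 - <<'E'
from m import *
for n in("side","top"):
    im,D=ctrl.camera(n); cv2.imwrite(f"pics/{n}7.png",im[:,:,::-1]); np.save(f"{n}7.npy",D)
    for l in("knife","knife_tip","cover_tab","loupe","assembly_block","oil_jar"): print(n,l,[(np.round(r["centre"],1),round(r["score"],2)) for r in ctrl.place_of(n,l)])
    P=cloud(n,D); h=np.array([.5704+.05*.968,.054-.05*.2504]); q=P[...,:2]-h
    x=q@[.968,-.2504]; y=q@[.2504,.968]; m=(abs(y)<.045)&(x>-.02)&(x<.1)&(P[...,2]>.09)&(P[...,2]<.19)&(D>0)
    print("angle",np.pi/2+np.arctan(np.polyfit(P[...,2][m],x[m],1)[0]))
a=cv2.imread("pics/side7.png"); cv2.imwrite("pics/c8.png",cv2.resize(a[120:440,180:600],None,fx=1.8,fy=1.8,interpolation=cv2.INTER_CUBIC))
E
```

```text
time_s: 20.65
ee_pos: [0.5215, -0.2597, 0.0168]
eef_rot: [3.142, 0.0, -1.776]
force: [0.2, 0.3, -0.3]
grip_width: 0.0135
time_s: 21.4
ee_pos: [0.5215, -0.2598, 0.0168]
eef_rot: [3.142, 0.0, -1.776]
force: [0.7, 0.5, 0.2]
grip_width: 0.0562
time_s: 22.9
ee_pos: [0.3636, -0.2269, 0.1879]
eef_rot: [-3.14, -0.001, -1.777]
force: [-0.6, -0.7, 0.7]
grip_width: 0.0564
side knife [(array([358.4, 339.2]), 0.56), (array([206.5, 353.7]), 0.56), (array([309.1, 196.2]), 0.5)]
side knife_tip [(array([222.9, 294.5]), 0.85), (array([419. , 345.1]), 0.84), (array([353.8, 358. ]), 0.26)]
side cover_tab [(array([397.3, 174.7]), 0.68)]
side loupe [(array([377.7, 202.7]), 0.41)]
side assembly_block [(array([464.5, 335.6]), 0.94)]
side oil_jar [(array([423. , 411.7]), 0.69)]
angle 2.005650456088985
top knife [(array([425. , 220.5]), 0.76), (array([169.5, 219.4]), 0.65), (array([269.1, 192.1]), 0.43)]
top knife_tip [(array([430.7, 172. ]), 0.71), (array([410.5, 134.8]), 0.58), (array([346.1, 324.1]), 0.49)]
top cover_tab [(array([275.1, 124. ]), 0.64)]
top loupe [(array([200.3, 141.8]), 0.8)]
top assembly_block [(array([413.2, 133.2]), 0.64)]
top oil_jar [(array([269.7, 196.4]), 0.73), (array([477.6, 194.5]), 0.62)]
angle 2.003917439163124
```

View pics/c8.png

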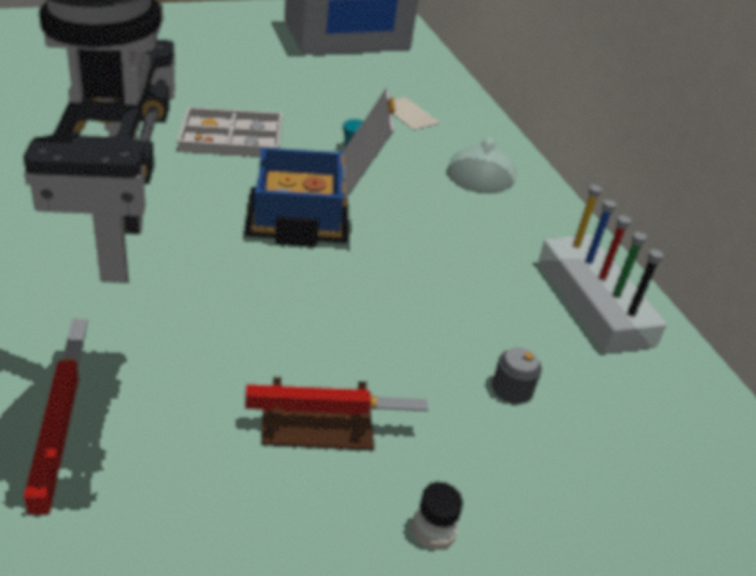

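The knife lies in its rest at crop (310,400), as at the start. The cover leans back at its stop (365,140), the other things have not moved, and the gripper is clear. Handing in.

```bash
python3 -c "
from station import ctrl
print(ctrl.hand_in(), ctrl.get_obs()['time_s'])"
```

```text
the job is handed in; nothing more can be done
the job is handed in; nothing more can be done
```

The job is done and handed in, after about 23 s on the robot's clock. I took the smaller red knife from its rest and slid its blade about 15 mm under the brass tab. I then pried the cover up and pushed it back until the force rose to 14 N at the stop. The knife went back into its rest, and the gripper let go and moved clear.

**Last checks:**
- **Cover:** depth fits from both cameras put it at about 2.00 rad.
- **Knife:** it is within 2–3 pixels of where it started, in both views.
- **Bystanders:** the loupe, assembly block and oil jar were found within about 4 pixels of where they started. The tray is fixed, and I checked it only by eye.
- **Movement:** the knife tip was never commanded below about 64 mm above the bench while over the clock, and the movement's top is at 47 mm.
- **Gripper:** it never came near the clock in the views I took.

**Disagreements:** the two cameras differed by about 5 mm on the clock's y position, well within the slot's ±14 mm of clearance. The networks also gave a few false hits, such as "oil_jar" and "knife" on the clock, which I rejected against the pictures. No check failed.

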